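# Seat the check-valve ball and set the knurled end cap

### The arm

A 7-joint arm with a two-finger parallel gripper is mounted at the origin on a cart in front of the work surface, level with it; the furniture and walls round the work are solid. World frame = base frame: x ahead of the robot, y to its left, z up, the work surface at z = 0. Lengths are in m, angles in rad, forces in N, time in s.
With the tool pointing down it reaches from about 0.4 to 0.925 m from the base axis. Payload 4.1 kg.
Tool frame: the origin (TCP) lies on the centre line of the jaws, within the pads' length; the fingertips stand 14 mm ahead of it and the grasp point (between the pads) lies 5 mm behind it; z points along the fingers, y is the line along which they close (so a half turn about z gives the same grasp; the last joint's range is limited). The gripper opens to 85 mm and grips with 20 to 120 N. Pads are 22 mm wide; open, the fingers measure 114 mm over their backs; the gripper's body (76 mm by 85 mm) begins 54 mm behind the grasp point. The pads swing forward as they close: fully open they stand 13 mm farther back than shut.
Start: joints at [-1.411, 0.398, 0.045, 1.537, -0.019, 1.207, -0.051], TCP at [0.166, 0.628, 0.218] pointing down, gripper open.
Joint ranges: [-2.82, 2.82], [-0.49, 2.23], [-1.37, 1.46], [0, 2.46], [-1.36, 4.5], [0.23, 2], [-2.94, 2.94]. Speed limits (rad/s): [2.57, 2.57, 3.14, 3.14, 3.14, 3.14, 3.14].

### API

Orientations are given as [roll, pitch, yaw] about the fixed x, y, z axes, in that order (R = Rz(yaw) Ry(pitch) Rx(roll)).
In Python, from plant import status, viewer, ticket gives the robot as it stands.
- The arm moves only by the tool servo_tool, never from a script. Its argument "steps" is a list of rows, each a list of 7 numbers: the shift along the tool's x, y, z in m, then the turn, a rotation vector about the tool's x, y, z in rad, then the opening, from 0 (shut) to 1 (fully open). In form: [[x, y, z, ax, ay, az, claw], ...]. A call has exactly 8 rows; each row is the pose to reach, as a shift and turn from the pose commanded when the call began, along the tool's axes at that moment; what a row does not reach only later rows make up. A row lasts 1/10 s, in which the tool goes at most 50 mm and 8.59 degrees, less where a joint would pass 70% of its speed; a pose out of reach is approached as far as the arm can. A call with a gripper value outside its range is refused whole. The fingers move at their own pace and stop on an object; "newtons" is the grip in N (left out, the last holds). Time passes only in rows, so rows that repeat a pose let the fingers close, or fill a call up. It gives the time, the measured TCP pose, the force, the opening and the grip force at its end, in the units of the state.
- status.observe(): the state, without advancing time (a new reading comes with each control period).
- viewer.capture(name): name is "scene" or "top" or "wrist"; returns a dict with "pixels" (420x560x3 uint8, red, green, blue), "K" (3x3 intrinsics, pixels), "origin" and "attitude" of the camera in the world; the wrist camera has in their place "hand_eye" (4x4, takes a point from camera to tool coordinates, whose origin is the TCP and whose axes are the flange's). Camera axes: x right, y down, z forward; pixel columns grow to the right and rows downward; lengths in m; the calibration is good to about 2 mm. The wrist camera is an equidistant fisheye: a pixel r from the principal point sees the ray r / f radians off the axis. A picture is of the moment at which its call begins: read the wrist's pose just before it. There is no depth.
- ticket.job_done(): hands the job in; it is judged then, once.
The state is a dict: "time_s": time; "joint_pos": joint angles; "dq": joint speeds; "tau": joint torques, N m; "position": TCP position; "orientation": TCP orientation; "ft_force": force on the tool from outside, world axes, zero at the start; "wrist_torque": the same for the moment, N m; "finger_gap": opening from 0.0 (shut) to 1.0 (fully open); "grasp_force": force on a finger pad.
Only numpy, scipy, OpenCV 4.12 (cv2) and the standard library are available. Lean on these libraries where they do the work, as an engineer would, in place of code of your own. Each camera call takes 0.05 s, during which the arm holds its last target. There are 200 camera calls.

### The job

Take the larger of the two steel balls that sit on small stands and lower it gently, without dropping it, into the open round chamber of the valve block until it lies in the seat at the bottom, then let go of it. After that, screw the knurled end cap of the same block down (clockwise) until it bottoms out, then back it off a quarter turn and finish while still gripping the cap there. Leave the smaller ball and the loose brass parts where they are.

Things in the scene. Friction and masses are not known exactly. Their poses are not given: they have to be found in the camera images.
- valve: Valve block, fixed to the bench: a bare metal base plate 104 x 192 x 12 mm with an open round steel chamber at one end and a threaded neck with the knurled end cap at the other. Origin: centre of the plate's underside; its y axis runs along the plate. Chamber axis at y = +43 mm, cap axis at y = -66 mm.
- chamber_rim (a point): Centre of the chamber's mouth, level with its rim, 58 mm above the bench. Outer diameter 96 mm, inner 90 mm. The floor is dished 5 degrees towards the middle: 22.5 mm above the bench beside the 16 mm seat hole at its centre, 25.5 mm at the wall.
- seat (a point): Centre of the larger ball when it lies in the seat: on the chamber's axis, 38.7 mm above the bench, 19.3 mm below the chamber's rim. The ball rolls into the seat by itself if it is let go a few mm off.
- end_cap: Knurled end cap: dark steel cylinder 46 mm in diameter, 30 mm high, axis vertical, on a threaded neck; a raised rib on its top, from the middle to the rim, shows how it is turned. Origin: on its axis at its lower edge, 66 mm above the bench when bottomed out; rises and sinks with the cap but does not turn. The neck below is 38 mm in diameter (45 mm in its lowest 6 mm).
- cap_grip (a point): Centre of the cap, on its axis half-way up its 30 mm; turns and rises with the cap (81 mm above the bench when bottomed out).
- cap_turn (a joint): How far the cap is unscrewed, rad: 0 is bottomed out, against a hard stop; grows as it is turned counterclockwise seen from above, and the cap rises 6 mm a turn. It starts 2.2 to 3.4 rad from the stop and stays where it is left (friction about 0.08 N m). The thread is captive; at 5 rad it is at its upper stop. A quarter turn is 1.57.
- ball_center (a point): Centre of the larger steel ball, diameter 36 mm, about 0.15 kg; it starts on a small aluminium stand with its centre 28 mm above the bench.
- small_ball_center (a point): Centre of the smaller steel ball, diameter 22 mm, on an equal stand, centre 19.5 mm above the bench; stays where it is.
- stand: Stand under the larger ball, fixed: a tube 24 mm in outer diameter, 12 mm high, on a foot 36 mm across and 3 mm thick. Origin: centre of its underside. The two stands may trade places.
- stand2: Equal stand under the smaller ball.
- punch: Loose press punch standing on its shoulder, 29 mm in diameter, 45 mm high, a bystander near the front edge. Origin: centre of its underside.
- turned_a: Loose turned part, 22 mm in diameter, 20 mm high, a bystander at the left, beside two fixed arbor presses up to 0.45 m tall (levers included) at x 0.38 to 0.55 m, y above 0.17 m: pass over them above 0.45 m. Right of the work stands a fixture 0.27 m tall (x above 0.50 m, y below -0.18 m). Origin: centre of its underside.

How it is judged:
On the way, in this order (a step that is already met when the one before it is completed fails the run):
1. the larger ball lies in the seat of the chamber and is let go, the cap not yet bottomed out (horizontal distance between ball_center and seat below 0.005 m and z of ball_center in the frame of seat between -0.004 and 0.003 m and contact force between the fingers and ball below 0.1 N and value of joint cap_turn above 0.5 rad), for 0.3 s.
2. the cap is bottomed out (within 0.08 rad of its stop) (value of joint cap_turn below 0.08 rad), for 0.2 s.
At the end, for the whole second after the job is handed in: the cap stands a quarter turn (within 20 degrees) back from its stop, at rest and gripped by the fingers, and the larger ball lies in the seat (within 5 mm sideways) (horizontal distance between ball_center and seat below 0.005 m and z of ball_center in the frame of seat between -0.004 and 0.003 m and value of joint cap_turn between 1.22 and 1.92 rad and velocity of joint cap_turn between -0.1 and 0.1 rad/s and contact force between the fingers and end_cap above 3 N); the arm keeps its last pose, push and grip.
It fails at once if the larger ball is dropped or thrown into the chamber (over 0.5 m/s inside it) (horizontal distance between ball_center and seat below 0.045 m and height (world z) of ball_center below 0.075 m and linear speed of ball above 0.5 m/s).
It fails at once if the larger ball is pressed against the valve block with over 15 N (contact force between ball and valve above 15 N).
It fails at once if the smaller ball is moved by over 15 mm (distance of small_ball_center from where it was at the start of the episode above 0.015 m).
It fails at once if the punch or the turned part is moved by over 25 mm (distance of any of punch, turned_a from where it was at the start of the episode above 0.025 m).
It also fails if it takes over 67 s, if anything falls off the work surface, if the arm or the gripper's body presses on something with over 40 N, if the wrist force passes 120 N, or if a joint passes its speed limit or range.

## Working session

There is one attempt and no reset: what is moved stays moved. The work goes in short steps, Python scripts to look and compute and a tool call to move; the robot and the scene stay as the last step left them, time stands still between calls to the robot, and variables do not carry over. Pictures are saved under pics/ and viewed, at most 10 in all, crops included, and the job is handed in when it is done.

Besides the shell and the picture viewer there is one more tool, called after "Call:" as name([rows], argument=value, ...), one row to a line, values as JSON. servo_tool: Moves the arm, as the interface text tells. Its arguments: {"type":"object","properties":{"steps":{"type":"array"},"newtons":{"type":"number"}},"required":["steps"]}

```bash
mkdir -p pics; ls; python3 - <<'E'
from plant import status, viewer
import cv2,numpy as np
s=status.observe();print({k:np.round(v,3).tolist() for k,v in s.items()})
for n in("scene","top"):
    c=viewer.capture(n);cv2.imwrite(f"pics/{n}0.png",c["pixels"][:,:,::-1]);np.savez(n+"0.npz",**c)
    print(n,c["K"],c["origin"],c["attitude"])
E
```

```text
pics
{'time_s': 0.0, 'joint_pos': [-1.411, 0.399, 0.045, 1.538, -0.019, 1.207, -0.051], 'dq': [0.0, -0.0, -0.002, 0.002, -0.001, -0.0, -0.001], 'tau': [-0.0, -47.513, 1.365, -25.422, 0.012, 0.009, 0.0], 'position': [0.166, 0.628, 0.217], 'orientation': [-3.14, 0.0, 2.883], 'ft_force': [-0.026, 0.466, 0.521], 'wrist_torque': [0.009, 0.006, -0.02], 'grasp_force': 0.0, 'finger_gap': 1.001}
scene [[442.26377321   0.         276.97152683]
 [  0.         442.26377321 210.10414083]
 [  0.           0.           1.        ]] [-0.09281218 -0.58683092  0.43640605] [-2.01350082 -0.02311387 -0.75049521]
top [[435.63825769   0.         275.58348772]
 [  0.         435.63825769 208.40315886]
 [  0.           0.           1.        ]] [ 0.3955129  -0.0442728   0.91402431] [-3.09548579  0.03569074 -1.60005841]
```

View pics/top0.png

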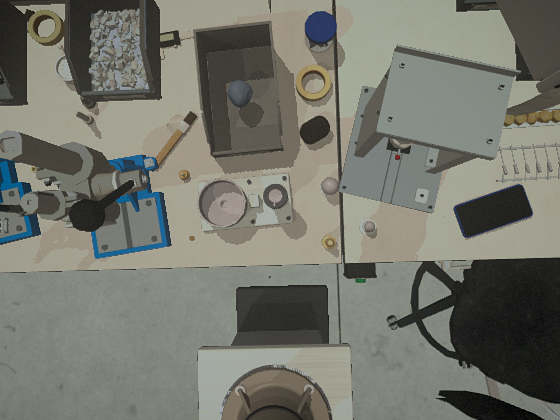

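View pics/scene0.png

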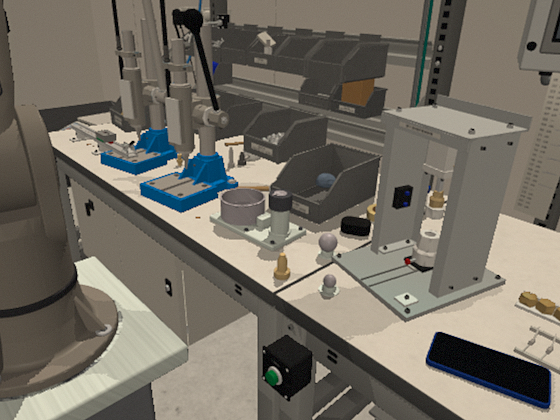

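Top view: chamber near (222,203), cap (275,196), larger ball (330,185), small ball (369,227), punch (330,242). The scene view agrees: the larger ball at (327,243), the small one at (329,285). I'll zoom in.

```bash
cat > h.py <<'E'
import numpy as np,cv2
from scipy.spatial.transform import Rotation as R
def rot(a): return R.from_euler("xyz",a).as_matrix()
def pix2w(c,u,v,z):
    d=rot(c["attitude"])@np.linalg.inv(c["K"])@[u,v,1.]
    o=np.asarray(c["origin"]); return o+d*(z-o[2])/d[2]
def w2pix(c,p):
    q=c["K"]@rot(c["attitude"]).T@(np.asarray(p)-c["origin"]); return q[:2]/q[2]
E
python3 - <<'E'
from h import *
t=np.load("top0.npz")
for n,u,v,z in[("chamber rim",222,203,.058),("cap",275,195,.1),("ball",330,185,.028),("small",369,227,.0195),("punch",330,242,.02),("platecorner",290,175,.012)]:
    print(n,pix2w(t,u,v,z).round(4))
im=t["pixels"][150:260,185:400,::-1];cv2.imwrite("pics/top0z.png",cv2.resize(im,None,fx=3.7,fy=3.7,interpolation=cv2.INTER_CUBIC))
s=np.load("scene0.npz")["pixels"][170:310,200:370,::-1];cv2.imwrite("pics/sc0z.png",cv2.resize(s,None,fx=4,fy=4,interpolation=cv2.INTER_CUBIC))
E
```

```text
chamber rim [0.4499 0.0908 0.058 ]
cap [ 0.4591 -0.016   0.1   ]
ball [ 0.4815 -0.1259  0.028 ]
small [ 0.3939 -0.2028  0.0195]
punch [ 0.3657 -0.1226  0.02  ]
platecorner [ 0.5066 -0.0453  0.012 ]
```

View pics/top0z.png

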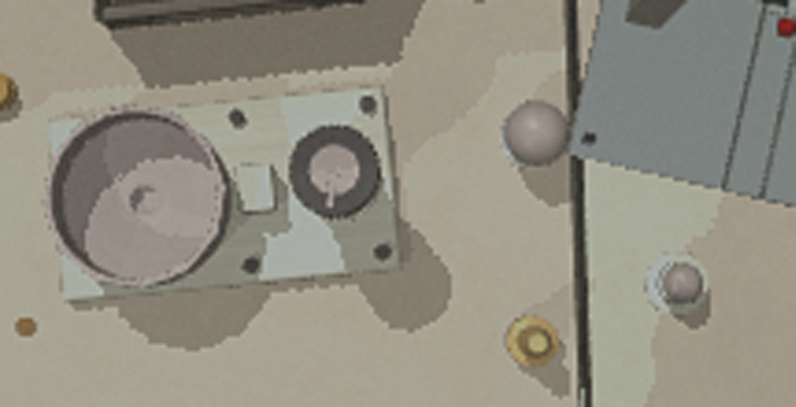

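Crop: chamber rim centre at about (222.8,203.2), cap (275.5,195.9), ball (329.6,185.7), small ball (369.6,226.5). The measured chamber–cap distance is 107 mm against 109 mm, which fits. First I'll lift above the presses while turning the tool so it closes along world x.

Call:
servo_tool([
  [0,0,-0.04,0,0,0.14,1],
  [0,0,-0.08,0,0,0.28,1],
  [0,0,-0.12,0,0,0.42,1],
  [0,0,-0.16,0,0,0.56,1],
  [0,0,-0.2,0,0,0.7,1],
  [0,0,-0.24,0,0,0.84,1],
  [0,0,-0.28,0,0,0.98,1],
  [0,0,-0.3,0,0,1.12,1],
], newtons=30)

```text
time_s: 0.9
position: [0.1664, 0.6286, 0.5215]
orientation: [3.14, -0.004, 1.757]
ft_force: [0.5, -0.8, 0.9]
finger_gap: 1.0
grasp_force: 0.0
```

Call:
servo_tool([
  [-0.042,0.015,0,0,0,0,1],
  [-0.084,0.03,0,0,0,0,1],
  [-0.126,0.046,0,0,0,0,1],
  [-0.169,0.061,0,0,0,0,1],
  [-0.211,0.077,0,0,0,0,1],
  [-0.253,0.092,0,0,0,0,1],
  [-0.296,0.108,0,0,0,0,1],
  [-0.338,0.123,0,0,0,0,1],
])

```text
time_s: 1.7
position: [0.3523, 0.318, 0.5175]
orientation: [-3.141, 0.0, 1.763]
ft_force: [0.3, -0.2, 0.3]
finger_gap: 1.001
grasp_force: 0.0
```

Call:
servo_tool([
  [-0.045,0.005,0,0,0,0.02,1],
  [-0.09,0.01,0,0,0,0.05,1],
  [-0.135,0.015,0,0,0,0.07,1],
  [-0.18,0.02,0,0,0,0.1,1],
  [-0.225,0.025,0,0,0,0.12,1],
  [-0.27,0.03,0,0,0,0.15,1],
  [-0.315,0.035,0,0,0,0.17,1],
  [-0.36,0.04,0,0,0,0.19,1],
])

```text
time_s: 2.5
position: [0.4594, -0.0277, 0.5176]
orientation: [3.141, -0.001, 1.573]
ft_force: [1.5, -0.2, -0.7]
finger_gap: 1.0
grasp_force: 0.0
```

Call:
servo_tool([
  [-0.016,0.003,0.045,0,0,0,1],
  [-0.032,0.007,0.09,0,0,0,1],
  [-0.048,0.01,0.135,0,0,0,1],
  [-0.064,0.014,0.18,0,0,0,1],
  [-0.08,0.017,0.225,0,0,0,1],
  [-0.097,0.021,0.27,0,0,0,1],
  [-0.097,0.021,0.315,0,0,0,1],
  [-0.097,0.021,0.35,0,0,0,1],
])

```text
time_s: 3.3
position: [0.4791, -0.123, 0.1649]
orientation: [-3.139, 0.0, 1.571]
ft_force: [1.0, 0.4, 0.9]
finger_gap: 1.0
grasp_force: 0.0
```

```bash
python3 - <<'E'
from plant import status, viewer
import cv2,numpy as np
s=status.observe();c=viewer.capture("wrist");cv2.imwrite("pics/w1.png",c["pixels"][:,:,::-1]);np.savez("w1.npz",pos=s["position"],ori=s["orientation"],**c)
print(s["position"],s["orientation"],c["K"],c["hand_eye"])
E
```

```text
[ 0.47913453 -0.12303072  0.16494482] [-3.13860881e+00  1.71708379e-04  1.57105408e+00] [[325.1922621    0.         282.24732639]
 [  0.         325.1922621  204.88427808]
 [  0.           0.           1.        ]] [[ 6.24104112e-04 -9.65465080e-01 -2.60531746e-01  6.51510431e-02]
 [ 9.99999695e-01  7.24733822e-04 -2.90180667e-04  7.03421236e-04]
 [ 4.68975468e-04 -2.60531485e-01  9.65465238e-01 -1.56084152e-01]
 [ 0.00000000e+00  0.00000000e+00  0.00000000e+00  1.00000000e+00]]
```

View pics/w1.png

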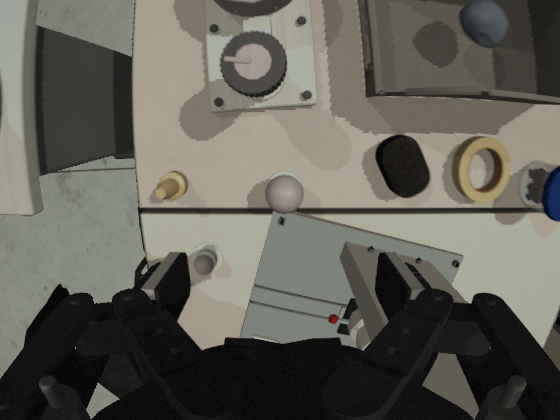

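The wrist view shows the larger ball at about (284.5,193), the cap top at (253,62) with its rib pointing left (world -x), and the small ball at (204,262).

```bash
cat >> h.py <<'E'
def fpix(w,u,v,z):
    K=w["K"];x=(u-K[0,2])/K[0,0];y=(v-K[1,2])/K[1,1];t=np.hypot(x,y)
    d=np.array([x/t*np.sin(t),y/t*np.sin(t),np.cos(t)]); H=w["hand_eye"];Rt=rot(w["ori"])
    o=Rt@H[:3,3]+w["pos"];d=Rt@H[:3,:3]@d
    return o+d*(z-o[2])/d[2]
E
python3 - <<'E'
from h import *
w=np.load("w1.npz")
for n,u,v,z in[("ball",284.5,193.5,.028),("captop",253.5,63,.099),("small",204,262,.0195),("punch",175,185,.02)]: print(n,fpix(w,u,v,z).round(4))
t=np.load("top0.npz")
for n,u,v,z in[("chamber rim",222.8,203.2,.058),("cap",275.5,195.9,.099),("ball",329.6,185.7,.028)]: print(n,pix2w(t,u,v,z).round(4))
E
```

```text
ball [ 0.4814 -0.1261  0.028 ]
captop [ 0.4601 -0.0189  0.099 ]
small [ 0.3979 -0.201   0.0195]
punch [ 0.3741 -0.1191  0.02  ]
chamber rim [0.4494 0.0892 0.058 ]
cap [ 0.4575 -0.0168  0.099 ]
ball [ 0.4801 -0.125   0.028 ]
```

Call:
servo_tool([
  [-0.0025,0.0015,0.03,0,0,0,1],
  [-0.0025,0.0015,0.06,0,0,0,0.8],
  [-0.0025,0.0015,0.09,0,0,0,0.8],
  [-0.0025,0.0015,0.11,0,0,0,0.8],
  [-0.0025,0.0015,0.125,0,0,0,0.8],
  [-0.0025,0.0015,0.134,0,0,0,0.8],
  [-0.0025,0.0015,0.134,0,0,0,0.8],
  [-0.0025,0.0015,0.134,0,0,0,0.8],
])

```text
time_s: 4.15
position: [0.4831, -0.1252, 0.0346]
orientation: [3.14, 0.0, 1.573]
ft_force: [0.9, -0.6, 0.2]
finger_gap: 0.8
grasp_force: 0.0
```

Call:
servo_tool([
  [0,0,0,0,0,0,0.5],
  [0,0,0,0,0,0,0.4],
  [0,0,0,0,0,0,0.3],
  [0,0,0,0,0,0,0.2],
  [0,0,0,0,0,0,0.1],
  [0,0,0,0,0,0,0.1],
  [0,0,0,0,0,0,0.1],
  [0,0,0,0,0,0,0.1],
], newtons=30)

```text
time_s: 4.95
position: [0.4823, -0.1251, 0.0337]
orientation: [-3.142, -0.0, 1.573]
ft_force: [0.7, -0.0, 0.2]
finger_gap: 0.1
grasp_force: 0.0
```

The fingers closed without touching the ball, so I'll look.

```bash
cat > snap.py <<'E'
import sys
from plant import status, viewer
import cv2,numpy as np
n,o=sys.argv[1:3]
s=status.observe();c=viewer.capture(n);np.savez(o+".npz",pos=s["position"],ori=s["orientation"],**c)
im=c["pixels"][:,:,::-1]
if len(sys.argv)>3:
    a=list(map(int,sys.argv[3:7])); im=cv2.resize(im[a[1]:a[3],a[0]:a[2]],None,fx=float(sys.argv[7]),fy=float(sys.argv[7]),interpolation=cv2.INTER_CUBIC)
cv2.imwrite(f"pics/{o}.png",im);print(s["time_s"],s["position"],s["orientation"],s["finger_gap"],s["grasp_force"])
E
python3 snap.py scene s2 230 170 430 310 3.8; python3 snap.py wrist w2
```

```text
4.95 [ 0.48226304 -0.12512181  0.03374692] [-3.14156740e+00 -8.15800120e-05  1.57280841e+00] 0.09965471633533361 0.0
5.0 [ 0.48224829 -0.12507632  0.03374716] [-3.14152550e+00 -1.26697050e-04  1.57287037e+00] 0.1041553068505494 0.0
```

View pics/s2.png

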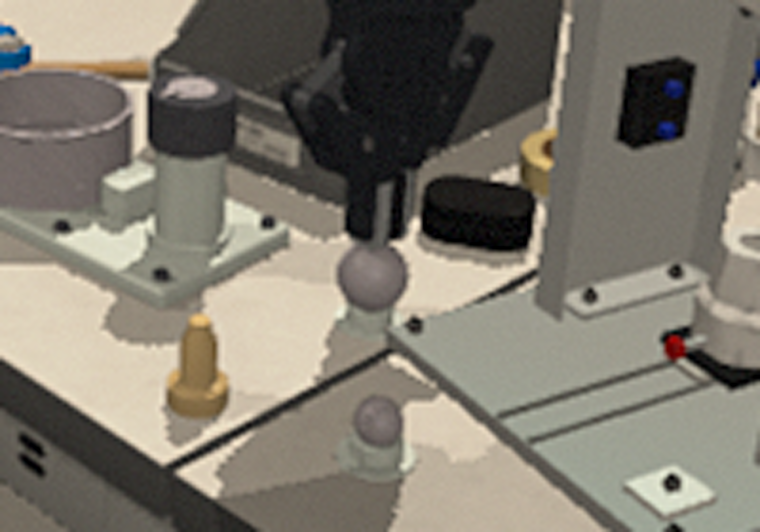

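Scene crop: the shut fingertips end at about (375,238), just above or behind the ball, whose centre is at (371,275). It is still on its stand. I'll check the geometry against this.

```bash
python3 - <<'E'
from h import *
s=np.load("s2.npz")
for p in[(.481,-.1255,.028),(.481,-.1255,.046),(.4822,-.125,.02),(.4822,-.125,.034),(.4822,-.125,.05),(.51,-.125,.02),(.4822,-.09,.02),(.398,-.201,.0195),(.46,-.0185,.099)]: print(p,(w2pix(s,p)-[230,170])*3.8)
w=np.load("w1.npz")
E
```

```text
(0.481, -0.1255, 0.028) [370.96245972 271.12499861]
(0.481, -0.1255, 0.046) [373.60286685 239.17715546]
(0.4822, -0.125, 0.02) [370.63404618 283.97152033]
(0.4822, -0.125, 0.034) [372.67000998 259.40106364]
(0.4822, -0.125, 0.05) [375.03301478 230.8838045 ]
(0.51, -0.125, 0.02) [406.63890925 266.20025333]
(0.4822, -0.09, 0.02) [318.99471713 258.12103614]
(0.398, -0.201, 0.0195) [374.97709262 413.14943078]
(0.46, -0.0185, 0.099) [195.85591704  85.20283827]
```

View pics/w2.png

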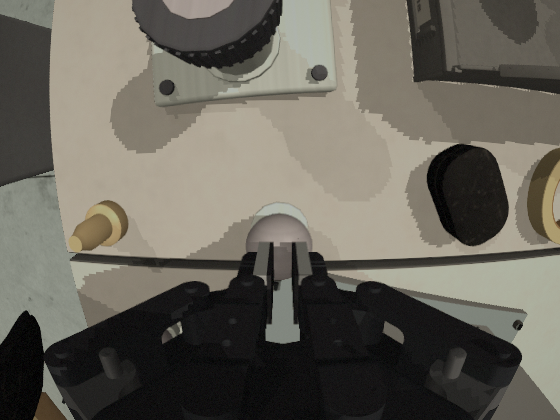

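Call:
servo_tool([
  [0,0,0,0,0,0,0.3],
  [0,0,0,0,0,0,0.6],
  [0,0,0,0,0,0,0.6],
  [0,0,0,0,0,0,0.6],
  [0,0,0,0,0,0,0.6],
  [0,0,0,0,0,0,0.6],
  [0,0,0,0,0,0,0.6],
  [0,0,0,0,0,0,0.6],
])

```text
time_s: 5.85
position: [0.4823, -0.1251, 0.0338]
orientation: [3.141, -0.0, 1.573]
ft_force: [0.6, -0.2, -0.5]
finger_gap: 0.604
grasp_force: 0.0
```

```bash
python3 snap.py wrist w3; python3 snap.py scene s3 280 190 380 260 8; python3 - <<'E'
from h import *
s=np.load("s3.npz")
for p in[(.4822,-.125,.02),(.4822+.025,-.125,.02),(.4822+.025,-.125,.046),(.4822-.025,-.125,.02),(.4822-.025,-.125,.046)]: print(p,(w2pix(s,p)-[280,190])*8)
E
```

```text
5.85 [ 0.4823032  -0.125118    0.03379329] [ 3.14149915e+00 -7.73350372e-05  1.57282050e+00] 0.6040935756900836 0.0
5.9 [ 0.48229869 -0.12507056  0.03378618] [ 3.14153055e+00 -1.12737647e-04  1.57288249e+00] 0.5975174332823542 0.0
(0.4822, -0.125, 0.02) [380.28220249 437.83477964]
(0.5072, -0.125, 0.02) [448.58667251 404.12108459]
(0.5072, -0.125, 0.046) [457.35002833 308.80110986]
(0.4572, -0.125, 0.02) [309.39148515 472.82499369]
(0.4572, -0.125, 0.046) [316.58289823 374.78828944]
```

View pics/s3.png

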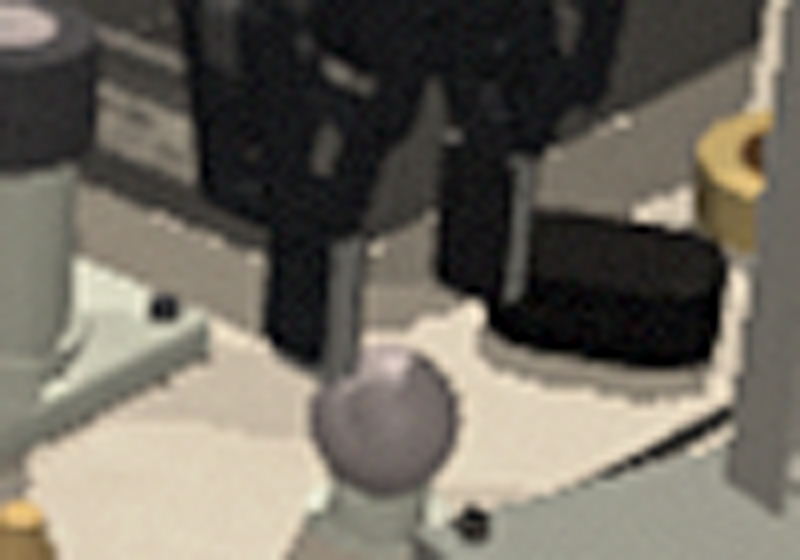

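```bash
python3 - <<'E'
from h import *
t=np.load("top0.npz");a=pix2w(t,284.5,178.1,.014);b=pix2w(t,288.2,218.1,.014);print(a,b,np.linalg.norm(a-b))
w=dict(np.load("w2.npz"));w1=dict(np.load("w1.npz"))
for dz in(0,.01,.02,.03):
    v=dict(w);v["pos"]=w["pos"]+[0,0,dz];p=fpix(v,319,73,.014);q=fpix(v,166,88,.014)
    u=dict(w1);u["pos"]=w1["pos"]+[0,0,dz]
    p1=fpix(u,309,95,.014);q1=fpix(u,219,101,.014)
    print(dz,p.round(4),q.round(4),np.linalg.norm(p-q).round(4),"w1",p1.round(4),q1.round(4),np.linalg.norm(p1-q1).round(4),"ball",fpix(v,279,244,.028).round(4),fpix(u,284.5,193.5,.028).round(4))
E
```

```text
[ 0.50032479 -0.03370907  0.014     ] [ 0.4171437  -0.03883998  0.014     ] 0.08333918618823344
0 [ 0.5023 -0.0344  0.014 ] [ 0.4182 -0.0404  0.014 ] 0.0843 w1 [ 0.5041 -0.0348  0.014 ] [ 0.4197 -0.0395  0.014 ] 0.0846 ball [ 0.4812 -0.1253  0.028 ] [ 0.4814 -0.1261  0.028 ]
0.01 [ 0.5034 -0.033   0.014 ] [ 0.4145 -0.0393  0.014 ] 0.0891 w1 [ 0.5049 -0.034   0.014 ] [ 0.4177 -0.0389  0.014 ] 0.0873 ball [ 0.4811 -0.1293  0.028 ] [ 0.4815 -0.1284  0.028 ]
0.02 [ 0.5045 -0.0315  0.014 ] [ 0.4108 -0.0382  0.014 ] 0.0939 w1 [ 0.5057 -0.0333  0.014 ] [ 0.4157 -0.0383  0.014 ] 0.0901 ball [ 0.481  -0.1334  0.028 ] [ 0.4815 -0.1307  0.028 ]
0.03 [ 0.5056 -0.0301  0.014 ] [ 0.4072 -0.0371  0.014 ] 0.0987 w1 [ 0.5064 -0.0325  0.014 ] [ 0.4137 -0.0377  0.014 ] 0.0928 ball [ 0.4809 -0.1374  0.028 ] [ 0.4815 -0.1331  0.028 ]
```

Reported heights and the hand-eye calibration agree with the plate screws. So the fingers really end about 15–20 mm short of the reported TCP, contrary to the stated +14 mm. I'll descend slowly while watching the force.

Call:
servo_tool([
  [0,-0.001,0.002,0,0,0,0.65],
  [0,-0.001,0.004,0,0,0,0.65],
  [0,-0.001,0.007,0,0,0,0.65],
  [0,-0.001,0.01,0,0,0,0.65],
  [0,-0.001,0.012,0,0,0,0.65],
  [0,-0.001,0.014,0,0,0,0.65],
  [0,-0.001,0.014,0,0,0,0.65],
  [0,-0.001,0.014,0,0,0,0.65],
])

```text
time_s: 6.75
position: [0.4813, -0.1251, 0.0198]
orientation: [3.142, -0.0, 1.573]
ft_force: [0.3, -0.2, 0.3]
finger_gap: 0.649
grasp_force: 0.0
```

Call:
servo_tool([
  [0,0,0.002,0,0,0,0.65],
  [0,0,0.004,0,0,0,0.65],
  [0,0,0.006,0,0,0,0.65],
  [0,0,0.008,0,0,0,0.65],
  [0,0,0.01,0,0,0,0.65],
  [0,0,0.011,0,0,0,0.65],
  [0,0,0.011,0,0,0,0.65],
  [0,0,0.011,0,0,0,0.65],
])

```text
time_s: 7.55
position: [0.4813, -0.1252, 0.0088]
orientation: [3.141, -0.0, 1.573]
ft_force: [0.3, -0.1, -0.3]
finger_gap: 0.65
grasp_force: 0.0
```

```bash
python3 snap.py scene s4 280 190 380 260 8
```

```text
7.55 [ 0.48133804 -0.12515617  0.00880535] [ 3.14146162e+00 -4.62183958e-05  1.57282623e+00] 0.6497788991260071 0.0
```

View pics/s4.png

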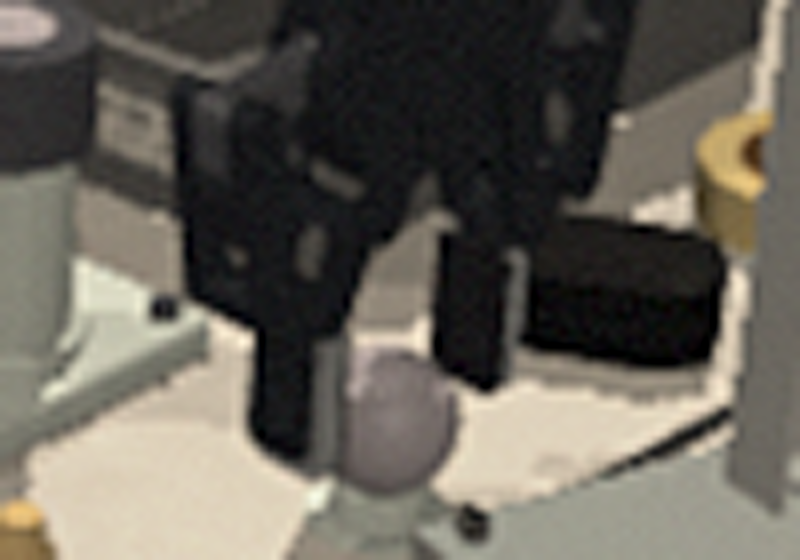

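The tips now stand at about z = 0.028 (left tip near (305,470), right tip near (495,390)), one on each side of the ball. I'll go 6 mm lower, then close.

Call:
servo_tool([
  [0,0,0.002,0,0,0,0.65],
  [0,0,0.004,0,0,0,0.65],
  [0,0,0.006,0,0,0,0.65],
  [0,0,0.006,0,0,0,0.55],
  [0,0,0.006,0,0,0,0.45],
  [0,0,0.006,0,0,0,0.35],
  [0,0,0.006,0,0,0,0.25],
  [0,0,0.006,0,0,0,0.25],
], newtons=30)

```text
time_s: 8.4
position: [0.481, -0.1251, 0.003]
orientation: [-3.141, -0.0, 1.573]
ft_force: [-2.8, -0.3, 4.6]
finger_gap: 0.404
grasp_force: 29.4
```

Gripped with 29 N at 34 mm opening. Lift and travel.

Call:
servo_tool([
  [0,0,-0.01,0,0,0,0.2],
  [0,0,-0.03,0,0,0,0.2],
  [0,0,-0.055,0,0,0,0.2],
  [0,0,-0.08,0,0,0,0.2],
  [0,0,-0.105,0,0,0,0.2],
  [0,0,-0.13,0,0,0,0.2],
  [0,0,-0.15,0,0,0,0.2],
  [0,0,-0.15,0,0,0,0.2],
])

```text
time_s: 9.2
position: [0.4835, -0.1256, 0.1553]
orientation: [3.135, -0.0, 1.573]
ft_force: [-0.2, -0.9, -2.2]
finger_gap: 0.396
grasp_force: 30.3
```

Call:
servo_tool([
  [0.02,-0.003,0,0,0,0,0.2],
  [0.045,-0.006,0,0,0,0,0.2],
  [0.07,-0.01,0,0,0,0,0.2],
  [0.095,-0.013,0,0,0,0,0.2],
  [0.12,-0.017,0,0,0,0,0.2],
  [0.14,-0.02,0,0,0,0,0.2],
  [0.15,-0.022,0,0,0,0,0.2],
  [0.15,-0.022,0,0,0,0,0.2],
])

```text
time_s: 10.0
position: [0.4583, 0.0261, 0.1521]
orientation: [-3.14, -0.0, 1.576]
ft_force: [0.2, -0.4, -0.9]
finger_gap: 0.402
grasp_force: 30.3
```

```bash
python3 snap.py wrist w5
```

```text
10.0 [0.45829723 0.02611182 0.15207126] [-3.14049618e+00 -1.99712482e-05  1.57574880e+00] 0.4018481849538055 30.29054582118988
```

View pics/w5.png

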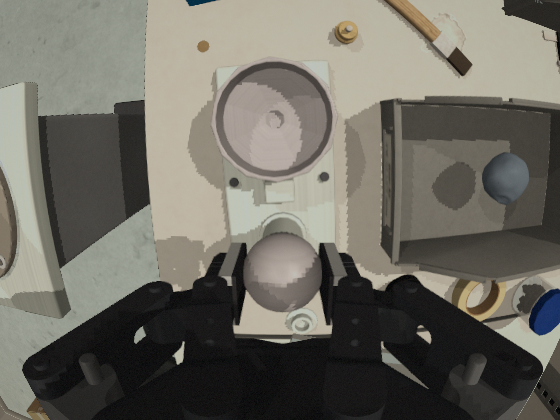

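Wrist view: chamber rim centre about (274,119), seat hole about (275,119). The ball is held between the pads at (283,272).

```bash
python3 - <<'E'
from h import *
w=np.load("w5.npz")
print(fpix(w,275,119,.0225),fpix(w,273.5,119,.058))
for z in(.167,.172,.177,.182):print(z,fpix(w,283,272,z))
rim=[fpix(w,*p,.058) for p in((212,119),(334.5,119),(273.5,57.5),(273.5,181))];print(np.round(rim,4))
E
```

```text
[0.45210416 0.09139284 0.0225    ] [0.4518007  0.09137486 0.058     ]
0.167 [0.45938841 0.01957129 0.167     ]
0.172 [0.45936918 0.02211065 0.172     ]
0.177 [0.45934996 0.02465    0.177     ]
0.182 [0.45933074 0.02718936 0.182     ]
[[0.4042 0.0921 0.058 ]
 [0.4985 0.0922 0.058 ]
 [0.4516 0.1393 0.058 ]
 [0.4519 0.0431 0.058 ]]
```

Call:
servo_tool([
  [0.02,-0.002,0,0,0,0,0.2],
  [0.04,-0.005,0,0,0,0,0.2],
  [0.06,-0.007,0,0,0,0,0.2],
  [0.065,-0.0075,0.01,0,0,0,0.2],
  [0.065,-0.0075,0.03,0,0,0,0.2],
  [0.065,-0.0075,0.05,0,0,0,0.2],
  [0.065,-0.0075,0.06,0,0,0,0.2],
  [0.065,-0.0075,0.06,0,0,0,0.2],
])

```text
time_s: 10.85
position: [0.4503, 0.0879, 0.0913]
orientation: [-3.139, 0.003, 1.57]
ft_force: [-0.5, -0.2, -1.0]
finger_gap: 0.395
grasp_force: 30.3
```

Call:
servo_tool([
  [0,0,0.01,0,0,0,0.2],
  [0,0,0.02,0,0,0,0.2],
  [0,0,0.03,0,0,0,0.2],
  [0,0,0.04,0,0,0,0.2],
  [0,0,0.05,0,0,0,0.2],
  [0,0,0.06,0,0,0,0.2],
  [0,0,0.065,0,0,0,0.2],
  [0,0,0.065,0,0,0,0.2],
])

```text
time_s: 11.65
position: [0.4508, 0.0896, 0.027]
orientation: [-3.14, 0.001, 1.573]
ft_force: [-0.2, -0.5, -1.6]
finger_gap: 0.4
grasp_force: 30.3
```

Call:
servo_tool([
  [0.001,0.0005,0.002,0,0,0,0.2],
  [0.001,0.0005,0.004,0,0,0,0.2],
  [0.001,0.0005,0.006,0,0,0,0.2],
  [0.001,0.0005,0.008,0,0,0,0.2],
  [0.001,0.0005,0.0095,0,0,0,0.2],
  [0.001,0.0005,0.0105,0,0,0,0.2],
  [0.001,0.0005,0.0105,0,0,0,0.2],
  [0.001,0.0005,0.0105,0,0,0,0.2],
])

```text
time_s: 12.45
position: [0.4519, 0.0908, 0.0173]
orientation: [3.141, -0.0, 1.573]
ft_force: [-0.2, 0.5, -1.7]
finger_gap: 0.404
grasp_force: 30.3
```

Call:
servo_tool([
  [0,0,0.0005,0,0,0,0.2],
  [0,0,0.001,0,0,0,0.2],
  [0,0,0.0015,0,0,0,0.2],
  [0,0,0.002,0,0,0,0.2],
  [0,0,0.0025,0,0,0,0.2],
  [0,0,0.0025,0,0,0,0.2],
  [0,0,0.0025,0,0,0,0.2],
  [0,0,0.0025,0,0,0,0.2],
])

```text
time_s: 13.25
position: [0.4519, 0.0908, 0.0148]
orientation: [3.142, -0.0, 1.573]
ft_force: [0.7, -0.2, -2.0]
finger_gap: 0.4
grasp_force: 30.3
```

Call:
servo_tool([
  [0,0,0.0005,0,0,0,0.2],
  [0,0,0.0005,0,0,0,0.4],
  [0,0,0.0005,0,0,0,0.43],
  [0,0,0.0005,0,0,0,0.46],
  [0,0,0.0005,0,0,0,0.5],
  [0,0,0.0005,0,0,0,0.54],
  [0,0,0.0005,0,0,0,0.56],
  [0,0,0.0005,0,0,0,0.56],
])

```text
time_s: 14.05
position: [0.4519, 0.0909, 0.0143]
orientation: [3.141, -0.0, 1.573]
ft_force: [-0.0, 0.2, -0.3]
finger_gap: 0.56
grasp_force: 0.0
```

Call:
servo_tool([
  [0,0,-0.005,0,0,0,0.56],
  [0,0,-0.015,0,0,0,0.56],
  [0,0,-0.03,0,0,0,0.56],
  [0,0,-0.05,0,0,0,0.56],
  [0,0,-0.075,0,0,0,0.7],
  [0,0,-0.1,0,0,0,0.9],
  [-0.02,0,-0.12,0,0,0,0.9],
  [-0.04,0,-0.13,0,0,0,0.9],
])

```text
time_s: 14.85
position: [0.4531, 0.0505, 0.1464]
orientation: [3.139, -0.002, 1.574]
ft_force: [0.1, 0.1, 0.1]
finger_gap: 0.9
grasp_force: 0.0
```

```bash
python3 snap.py wrist w6;python3 snap.py top t6; python3 - <<'E'
from h import *
from plant import status
print(status.observe()["joint_pos"])
for f,k in(("w6",0),("t6",1)):
    w=np.load(f+".npz");g=cv2.medianBlur(cv2.cvtColor(w["pixels"],cv2.COLOR_RGB2GRAY),3)
    z=.0387
    c=cv2.HoughCircles(g,cv2.HOUGH_GRADIENT,1,15,param1=80,param2=14,minRadius=(18 if not k else 7),maxRadius=(45 if not k else 13))
    if c is not None:
        for u,v,r in c[0]:
            p=(pix2w if k else fpix)(w,u,v,z)
            if np.hypot(*(p[:2]-[.451,.091]))<.03: print(f,u,v,r,p.round(4))
E
```

```text
14.85 [0.45306185 0.05051865 0.14636138] [ 3.13858496e+00 -1.68704642e-03  1.57436522e+00] 0.8995101916779669 0.0
14.9 [0.45328379 0.04614522 0.14699747] [ 3.13755020e+00 -7.84957181e-04  1.56843449e+00] 0.9035611661523772 0.0
[-1.08974412  0.20680945  1.00547789  2.08767372 -0.21637949  0.95026683
  0.02962558]
w6 260.5 159.5 44.4 [0.4361 0.083  0.0387]
w6 265.5 138.5 40.0 [0.4403 0.1001 0.0387]
w6 288.5 162.5 44.4 [0.459  0.0805 0.0387]
w6 282.5 137.5 44.4 [0.454  0.101  0.0387]
w6 270.5 171.5 35.5 [0.4443 0.073  0.0387]
w6 251.5 144.5 33.3 [0.4289 0.0953 0.0387]
w6 276.5 153.5 22.7 [0.4492 0.0879 0.0387]
```

The ball is released with no contact force. Now I'll move over the cap, pre-turning the tool counterclockwise.

Call:
servo_tool([
  [-0.01,0.001,0,0,0,-0.14,0.9],
  [-0.02,0.002,0,0,0,-0.28,0.9],
  [-0.03,0.003,0,0,0,-0.42,0.9],
  [-0.04,0.004,0,0,0,-0.56,0.9],
  [-0.05,0.005,0,0,0,-0.7,0.9],
  [-0.06,0.006,0,0,0,-0.84,0.9],
  [-0.068,0.008,0,0,0,-0.98,0.9],
  [-0.068,0.008,0,0,0,-1.12,0.9],
])

```text
time_s: 15.75
position: [0.4593, -0.0184, 0.1434]
orientation: [-3.14, -0.001, 2.696]
ft_force: [-0.1, 0.1, -0.1]
finger_gap: 0.904
grasp_force: 0.0
```

Call:
servo_tool([
  [0,0,0,0,0,-0.12,0.9],
  [0,0,0,0,0,-0.24,0.9],
  [0,0,0,0,0,-0.36,0.9],
  [0,0,0,0,0,-0.48,0.9],
  [0,0,0,0,0,-0.48,0.9],
  [0,0,0,0,0,-0.48,0.9],
  [0,0,0,0,0,-0.48,0.9],
  [0,0,0,0,0,-0.48,0.9],
])

```text
time_s: 16.55
position: [0.4599, -0.0171, 0.1441]
orientation: [3.142, -0.0, -3.111]
ft_force: [0.6, -0.2, 0.4]
finger_gap: 0.902
grasp_force: 0.0
```

```bash
python3 snap.py wrist w7;python3 snap.py top t7; python3 - <<'E'
from h import *
from plant import status
print(status.observe()["joint_pos"].round(2) if hasattr(status.observe()["joint_pos"],'round') else status.observe()["joint_pos"])
a=np.load("t7.npz")["pixels"][:,:,::-1][150:260,185:340];b=np.load("w7.npz")["pixels"][:,:,::-1]
a=cv2.resize(a,(560,397),interpolation=cv2.INTER_CUBIC)
cv2.imwrite("pics/both.png",cv2.resize(np.hstack([cv2.resize(a,(560,420)),b]),(800,300)))
E
```

```text
16.55 [ 0.45993873 -0.01712876  0.14412625] [ 3.14158677e+00 -2.97751288e-04 -3.11138904e+00] 0.901874861183789 0.0
16.6 [ 0.4600156  -0.01706479  0.14421505] [ 3.14151901e+00 -1.36348228e-04 -3.11102201e+00] 0.8998091579310885 0.0
[-0.71  0.17  0.73  2.07 -0.14  0.94  1.7 ]
```

View pics/both.png

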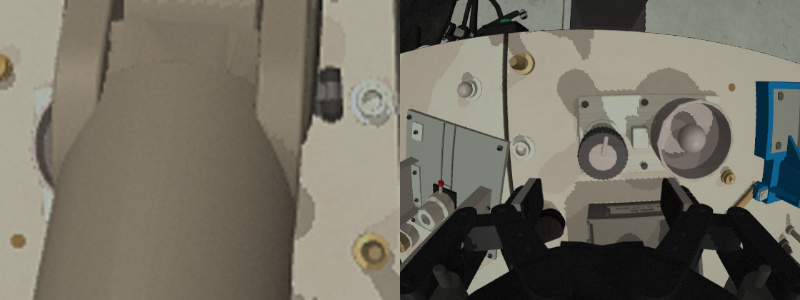

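The right panel shows the ball centred in the chamber at (691,139), the empty stand, the small ball and punch in place, and the cap at (602,156).

```bash
python3 - <<'E'
from h import *
w=np.load("w7.npz")
for z in(.097,.099):print(fpix(w,(602.5-400)*1.4,154.5*1.4,z))
print(fpix(w,291*1.4,139*1.4,.0387))
g=cv2.cvtColor(w["pixels"],cv2.COLOR_RGB2GRAY)[180:260,235:330]
m=(g>110).astype(np.uint8);n,l,st,ce=cv2.connectedComponentsWithStats(m)
for i in range(1,n):
    if st[i,4]>200: print(st[i],ce[i]+[235,180])
E
```

```text
[ 0.45724298 -0.01704307  0.097     ]
[ 0.45662914 -0.01707036  0.099     ]
[0.45262896 0.09083136 0.0387    ]
[   0    0   95   80 3290] [278.72644377 225.96960486]
[  30   11   39   48 1203] [283.8960931  218.50540316]
```

Call:
servo_tool([
  [0.001,0,0.02,0,0,0,0.9],
  [0.001,0,0.04,0,0,0,0.9],
  [0.001,0,0.06,0,0,0,0.9],
  [0.001,0,0.075,0,0,0,0.9],
  [0.001,0,0.085,0,0,0,0.9],
  [0.001,0,0.094,0,0,0,0.9],
  [0.001,0,0.094,0,0,0,0.8],
  [0.001,0,0.094,0,0,0,0.8],
])

```text
time_s: 17.45
position: [0.4594, -0.0172, 0.0506]
orientation: [3.141, 0.001, -3.11]
ft_force: [-0.2, 0.1, 0.4]
finger_gap: 0.797
grasp_force: 0.0
```

Call:
servo_tool([
  [0,0,0,0,0,0,0.7],
  [0,0,0,0,0,0,0.6],
  [0,0,0,0,0,0,0.5],
  [0,0,0,0,0,0,0.4],
  [0,0,0,0,0,0,0.3],
  [0,0,0,0,0,0,0.3],
  [0,0,0,0,0,0,0.3],
  [0,0,0,0,0,0,0.3],
], newtons=40)

```text
time_s: 18.25
position: [0.4595, -0.0163, 0.0511]
orientation: [3.14, 0.001, -3.11]
ft_force: [-0.6, 1.4, 5.5]
finger_gap: 0.53
grasp_force: 39.9
```

Cap gripped. Turning clockwise.

Call:
servo_tool([
  [0,0.0008,0.0001,0,0,0.13,0.3],
  [0,0.0008,0.0002,0,0,0.26,0.3],
  [0,0.0008,0.0004,0,0,0.39,0.3],
  [0,0.0008,0.0005,0,0,0.52,0.3],
  [0,0.0008,0.0006,0,0,0.65,0.3],
  [0,0.0008,0.0007,0,0,0.78,0.3],
  [0,0.0008,0.0009,0,0,0.91,0.3],
  [0,0.0008,0.001,0,0,1.04,0.3],
])

```text
time_s: 19.05
position: [0.459, -0.0172, 0.0501]
orientation: [3.142, 0.0, 2.128]
ft_force: [-3.4, -2.6, 7.0]
finger_gap: 0.53
grasp_force: 40.3
```

Call:
servo_tool([
  [0,0,0.0001,0,0,0.12,0.3],
  [0,0,0.0002,0,0,0.24,0.3],
  [0,0,0.0003,0,0,0.36,0.3],
  [0,0,0.0005,0,0,0.48,0.3],
  [0,0,0.0006,0,0,0.6,0.3],
  [0,0,0.0007,0,0,0.72,0.3],
  [0,0,0.0008,0,0,0.84,0.3],
  [0,0,0.0009,0,0,0.9,0.3],
])

```text
time_s: 19.85
position: [0.4581, -0.0174, 0.0492]
orientation: [-3.14, 0.001, 1.229]
ft_force: [-5.5, -0.9, 11.8]
finger_gap: 0.527
grasp_force: 40.7
```

```bash
cat > st.py <<'E'
from plant import status
import numpy as np
s=status.observe();print({k:np.round(s[k],3).tolist() for k in("time_s","joint_pos","position","orientation","ft_force","wrist_torque","finger_gap","grasp_force")})
E
python3 st.py
```

```text
{'time_s': 19.85, 'joint_pos': [-0.955, 0.563, 1.145, 2.165, -0.698, 0.857, 0.286], 'position': [0.458, -0.017, 0.049], 'orientation': [-3.14, 0.001, 1.229], 'ft_force': [-5.462, -0.875, 11.821], 'wrist_torque': [-0.335, 1.1, 0.103], 'finger_gap': 0.527, 'grasp_force': 40.722}
```

Call:
servo_tool([
  [0,-0.001,-0.0005,0,0,0.06,0.3],
  [0,-0.001,-0.0005,0,0,0.12,0.3],
  [0,-0.001,-0.0005,0,0,0.18,0.3],
  [0,-0.001,-0.0005,0,0,0.24,0.3],
  [0,-0.001,-0.0004,0,0,0.3,0.3],
  [0,-0.001,-0.0004,0,0,0.36,0.3],
  [0,-0.001,-0.0003,0,0,0.42,0.3],
  [0,-0.001,-0.0003,0,0,0.48,0.3],
])

```text
time_s: 20.65
position: [0.4577, -0.0171, 0.049]
orientation: [3.141, 0.001, 0.751]
ft_force: [-1.4, -3.1, -0.1]
finger_gap: 0.525
grasp_force: 41.1
```

```bash
python3 st.py
```

```text
{'time_s': 20.65, 'joint_pos': [-1.008, 0.656, 1.251, 2.168, -0.812, 0.922, -0.085], 'position': [0.458, -0.017, 0.049], 'orientation': [3.141, 0.001, 0.751], 'ft_force': [-1.399, -3.15, -0.104], 'wrist_torque': [-0.528, 0.331, 0.077], 'finger_gap': 0.525, 'grasp_force': 41.105}
```

Call:
servo_tool([
  [0,0,0,0,0,0.06,0.3],
  [0,0,0.0001,0,0,0.12,0.3],
  [0,0,0.0001,0,0,0.18,0.3],
  [0,0,0.0002,0,0,0.24,0.3],
  [0,0,0.0002,0,0,0.3,0.3],
  [0,0,0.0003,0,0,0.36,0.3],
  [0,0,0.0004,0,0,0.42,0.3],
  [0,0,0.0004,0,0,0.48,0.3],
])

```text
time_s: 21.45
position: [0.4575, -0.0166, 0.0485]
orientation: [3.141, 0.001, 0.271]
ft_force: [-2.4, -0.7, 2.1]
finger_gap: 0.528
grasp_force: 41.1
```

```bash
python3 st.py
```

```text
{'time_s': 21.45, 'joint_pos': [-1.038, 0.758, 1.341, 2.169, -0.916, 1.003, -0.467], 'position': [0.457, -0.017, 0.048], 'orientation': [3.141, 0.001, 0.271], 'ft_force': [-2.38, -0.666, 2.07], 'wrist_torque': [-0.402, 0.445, 0.127], 'finger_gap': 0.528, 'grasp_force': 41.098}
```

Call:
servo_tool([
  [0,0,0,0,0,0.04,0.3],
  [0,0,0.0001,0,0,0.08,0.3],
  [0,0,0.0001,0,0,0.12,0.3],
  [0,0,0.0001,0,0,0.16,0.3],
  [0,0,0.0002,0,0,0.2,0.3],
  [0,0,0.0002,0,0,0.24,0.3],
  [0,0,0.0002,0,0,0.26,0.3],
  [0,0,0.0002,0,0,0.28,0.3],
])

```text
time_s: 22.25
position: [0.4598, -0.0164, 0.0486]
orientation: [3.14, -0.003, -0.005]
ft_force: [4.6, -3.6, -2.1]
finger_gap: 0.526
grasp_force: 41.5
```

```bash
python3 st.py
```

```text
{'time_s': 22.25, 'joint_pos': [-1.047, 0.808, 1.379, 2.166, -0.963, 1.042, -0.702], 'position': [0.46, -0.016, 0.049], 'orientation': [3.14, -0.003, -0.005], 'ft_force': [4.642, -3.566, -2.067], 'wrist_torque': [-0.645, -0.948, 1.464], 'finger_gap': 0.526, 'grasp_force': 41.538}
```

Torque jumped to 1.46 N m, so the cap is at the stop. I'll push slightly more and hold to confirm.

Call:
servo_tool([
  [0,0,0,0,0,0.01,0.3],
  [0,0,0,0,0,0.02,0.3],
  [0,0,0,0,0,0.03,0.3],
  [0,0,0,0,0,0.03,0.3],
  [0,0,0,0,0,0.03,0.3],
  [0,0,0,0,0,0.03,0.3],
  [0,0,0,0,0,0.03,0.3],
  [0,0,0,0,0,0.03,0.3],
])

```text
time_s: 23.05
position: [0.4594, -0.0164, 0.0486]
orientation: [3.141, -0.003, -0.036]
ft_force: [4.3, -2.8, -1.1]
finger_gap: 0.528
grasp_force: 41.6
```

```bash
python3 st.py; python3 snap.py top t8
```

```text
{'time_s': 23.05, 'joint_pos': [-1.048, 0.812, 1.383, 2.167, -0.967, 1.046, -0.729], 'position': [0.459, -0.016, 0.049], 'orientation': [3.141, -0.003, -0.036], 'ft_force': [4.275, -2.808, -1.099], 'wrist_torque': [-0.606, -0.907, 1.256], 'finger_gap': 0.528, 'grasp_force': 41.644}
23.05 [ 0.45942934 -0.01643714  0.04857976] [ 3.14059069e+00 -2.55377283e-03 -3.63035739e-02] 0.528236313529933 41.64378583431244
```

The grip slips at the hard stop, so the cap is bottomed out. Backing off 1.58 rad.

Call:
servo_tool([
  [0,0,-0.0001,0,0,-0.1,0.3],
  [0,0,-0.0002,0,0,-0.2,0.3],
  [0,0,-0.0003,0,0,-0.3,0.3],
  [0,0,-0.0004,0,0,-0.4,0.3],
  [0,0,-0.0005,0,0,-0.5,0.3],
  [0,0,-0.0006,0,0,-0.6,0.3],
  [0,0,-0.0007,0,0,-0.7,0.3],
  [0,0,-0.0008,0,0,-0.8,0.3],
])

```text
time_s: 23.9
position: [0.4592, -0.0156, 0.0493]
orientation: [3.141, -0.003, 0.762]
ft_force: [4.8, -0.6, -1.1]
finger_gap: 0.524
grasp_force: 41.6
```

Call:
servo_tool([
  [0,0,-0.0001,0,0,-0.12,0.3],
  [0,0,-0.0002,0,0,-0.24,0.3],
  [0,0,-0.0003,0,0,-0.36,0.3],
  [0,0,-0.0005,0,0,-0.48,0.3],
  [0,0,-0.0006,0,0,-0.6,0.3],
  [0,0,-0.0007,0,0,-0.7,0.3],
  [0,0,-0.0008,0,0,-0.78,0.3],
  [0,0,-0.0008,0,0,-0.78,0.3],
])

```text
time_s: 24.7
position: [0.4584, -0.0153, 0.05]
orientation: [3.141, -0.003, 1.539]
ft_force: [3.5, 1.3, -0.4]
finger_gap: 0.524
grasp_force: 41.6
```

```bash
python3 st.py
```

```text
{'time_s': 24.7, 'joint_pos': [-0.908, 0.497, 1.057, 2.165, -0.611, 0.814, 0.508], 'position': [0.458, -0.015, 0.05], 'orientation': [3.141, -0.003, 1.539], 'ft_force': [3.512, 1.304, -0.378], 'wrist_torque': [0.188, -0.739, 0.103], 'finger_gap': 0.524, 'grasp_force': 41.589}
```

```bash
python3 -c "
from plant import ticket
print(ticket.job_done())"
```

```text
the job is handed in; nothing more can be done
None
```

The job is handed in, though the result wasn't shown to me: the larger ball was released in the seat, and the cap was screwed to its stop, backed off about 1.58 rad by tool angle and is still gripped at about 42 N.

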